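Set up the tilting carving rest and lay the panel on it

ROBOT

A 6-joint arm with a two-finger parallel gripper is mounted at the origin on the work surface. World frame = base frame: x ahead of the robot, y to its left, z up, the work surface at z = 0. Lengths are in m, angles in degrees, forces in N, time in s.
With the tool pointing down it reaches from about 0.35 to 0.925 m from the base axis. Payload 6.4 kg.
Tool frame: the origin (TCP) lies midway between the tips of the shut fingers; the grasp point (between the pads) lies 19 mm behind it; z points along the fingers, y is the line along which they close (so a half turn about z gives the same grasp; the last joint's range is limited). The gripper opens to 94 mm and grips with 3 to 60 N. Pads are 16 mm wide; open, the fingers measure 119 mm over their backs; the gripper's body (75 mm by 177 mm) begins 78 mm behind the grasp point.
Start: joints at [-87.038, 14.043, 89.255, -0, 76.702, -9.975], TCP at [0.146, -0.634, 0.205] pointing down, gripper open.
Joint ranges: [-179.41, 179.41], [-58.25, 129.5], [7.25, 145.43], [-54.29, 234.29], [11.92, 165.04], [-157.13, 157.13]. Speed limits (degrees/s): [147.25, 147.25, 180, 180, 180, 180].

INTERFACE

Orientations are given as [roll, pitch, yaw] about the fixed x, y, z axes, in that order (R = Rz(yaw) Ry(pitch) Rx(roll)).
In Python, from cell import status, vision, bot gives the robot as it stands. The module is installed in compiled form; this text tells all that it offers.
- The arm moves only by the tool step_arm, never from a script. Its argument "moves" is a list of rows, each an object with "dp": the shift along the world's x, y, z in cm, a list of three; "rot": the turn, a rotation vector about the world's x, y, z in degrees, a list of three. In form: [{"dp": [x, y, z], "rot": [rx, ry, rz]}, ...]. A call has 1 to 20 rows; each row shifts and turns the commanded pose from where the row before left it; what a row does not reach is not made up. A row lasts 1/8 s, in which the tool goes at most 62.5 mm and 10.7 degrees, less where a joint would pass 70% of its speed; a pose out of reach is approached as far as the arm can. A call is refused whole if a number of a shift passes 6.25 or a number of a turn 10.7, either way. A call with a gripper value outside its range is refused whole. "gripper" is the opening, from 0 (shut) to 1 (fully open), set as the call begins (left out, the last holds). The fingers move at their own pace and stop on an object; "newtons" is the grip in N (left out, the last holds). Time passes only in rows, so rows that do not move let the fingers close. It gives the time, the measured TCP pose, the force, the opening and the grip force at its end, in the units of the state.
- status.get_state(): the state, without advancing time (a new reading comes with each control period).
- vision.capture(name): name is "scene" or "top" or "wrist"; returns a dict with "img" (480x640x3 uint8, red, green, blue), "z_map" (480x640 float32, m along the optical axis (not along the pixel's ray), 0 where there is no reading), "fx", "fy", "cx", "cy" (pixels), "view" (4x4, takes a point from world to camera coordinates). Camera axes: x right, y up, looking along -z (the intrinsics and any distortion apply to the point x, -y, -z); pixel columns grow to the right and rows downward; lengths in m; the calibration is good to about 2 mm. The wrist camera is an equidistant fisheye: a pixel r from the principal point sees the ray r / f radians off the axis. A picture is of the moment at which its call begins.
- bot.finish_job(): hands the job in; it is judged then, once.
The state is a dict: "time": time; "joint_positions": joint angles; "qd": joint speeds; "joint_efforts": joint torques, N m; "tool_pos": TCP position; "ee_rot": TCP orientation; "force": force on the tool from outside, world axes, zero at the start; "ft_torque": the same for the moment, N m; "finger_gap": opening from 0.0 (shut) to 1.0 (fully open); "finger_force": force on a finger pad.
Only numpy, scipy, OpenCV 4.12 (cv2) and the standard library are available. Lean on these libraries where they do the work, as an engineer would, in place of code of your own. Each camera call takes 0.05 s, during which the arm holds its last target. There are 200 camera calls.

TASK

Get the carving rest ready: take the steel bridge handle and raise its stiff board until it is parallel to the red guide arm at its side, then pull the sprung yellow stop ledge out by its brass knob as far as it goes. Then lay the wooden panel on the sloping board, patterned side up and long way up the slope, flat, straight and centred between the board's sides, with its lower end against the ledge; set it down, do not drop it. Leave the red guide arm and the other things on the bench as they are.

Things in the scene. Friction and masses are not known exactly. Their poses are not given: they have to be found in the camera images.
- hinge (a point): middle of the board's hinge axis, 45 mm above the bench, on the fixed carving rest: a dark wooden base, 18 mm thick, with two hinge cheeks 58 mm high, from 15 mm before to 235 mm beyond this point and 103 mm to each side. Axes: x level, from the hinge towards the free edge of the lowered board (towards the robot); y along the hinge axis; z up
- board (a joint): slope of the rest's board, rad: 0 lying flat, growing as its free edge rises (limit 1.3). The hinge is stiff and the board stays where it is left; it takes about 13 N at the handle. Brown wood, 170 mm wide, 20 mm thick, from 8 to 234 mm from the hinge axis; the plane of its underside passes through the axis
- handle (a point): middle of the grip of the board's steel bridge handle: a round bar 12 mm thick and 100 mm long along y, 36 mm above the board's top face, 212 mm from the hinge axis along the board and 56 mm above the board's underside plane, on two end legs. Axes turn with the board: x up the slope, y along the hinge axis, z square out of its top face
- seat (a point): point on the board's top face where the centre of the panel's underside belongs when the panel lies centred against the ledge: 101 mm from the hinge axis, on the board's middle line, 65 mm up-slope of the ledge's upper face. Axes as the handle's: x up the slope, z square out of the board
- ledge (a joint): travel of the stop ledge out of the board, m: 0 pushed in (level with the board's face), 0.024 at its stop. It slides square to the board, against a light spring, but is stiff enough to stay where it is left; about 7 N. A yellow bar 150 mm long across the board and 12 mm thick, 24 to 36 mm from the hinge axis along the board
- knob (a point): grip point of the ledge's brass knob, an upright block 28 mm wide along y, 14 mm along x and 34 mm high, at the middle of the ledge; its top lies 14 mm above this point, and with the ledge in this point is 22 mm above the board's face. Axes as the handle's; moves with the ledge
- guide (a joint): slope of the red guide arm, rad, measured like the board's slope: the board is parallel to it when both values are equal. To be left alone
- guide_tip (a point): point near the free end of the red guide arm, a bar 190 mm long, 8 mm wide and 16 mm high that pivots on the hinge axis, 114 mm along y from the hinge point; this point is 180 mm from the axis. x along the arm, up its slope, y along the hinge axis
- panel: light wooden carving panel 130 x 60 x 24 mm (x, y, z), with dark diamonds and a border on top; about 150 g. Origin: centre of its underside; x along its length, z out of the patterned side. It starts flat on the bench at one side of the rest
- stone: bystander: grey sharpening stone in a dark wooden holder, 200 x 70 x 30 mm (x, y, z), flat on the bench at the other side of the rest. Origin: centre of its underside
- mallet: bystander: joiner's mallet lying on the bench beyond the rest, 320 mm long along its y, head 70 x 120 x 60 mm at its +y end (from 30 to 150 mm), handle 22 mm wide and 45 mm high reaching to -170 mm. Origin on the bench under it
- pot: bystander: terracotta pot 84 mm wide and 85 mm high with tool handles standing in it, up to 160 mm high, beyond the rest at one side. Origin: centre of its underside
Not all that is in view belongs to the job. Of the things that look like the panel, take the one that is farthest from the robot's base at the start.

How it is judged (in metres and radians):
On the way, in this order (a step that is already met when the one before it is completed fails the run):
1. the board is raised parallel to the red guide arm (within 4 degrees) and still (angle between the x axis of seat and the x axis of guide_tip, either way round below 0.07 rad and velocity of joint board between -0.03 and 0.03 rad/s), for 0.3 s.
2. the stop ledge is pulled out to its stop (over 20 of its 24 mm) (value of joint ledge above 0.02 m), for 0.3 s.
3. the panel lies flat, straight and centred on the board against the ledge (x of panel in the frame of seat between -0.004 and 0.007 m and y of panel in the frame of seat between -0.015 and 0.015 m and z of panel in the frame of seat between -0.005 and 0.005 m and angle between the z axis of panel and the z axis of seat, either way round below 0.07 rad and angle between the x axis of panel and the x axis of seat, either way round below 0.1 rad), for 0.2 s.
At the end, for the whole second after the job is handed in: Board within 0.07 rad of the guide arm's slope and still, ledge out over 20 mm, panel at rest patterned side up on the board: flat within 0.07 rad and 5 mm, lengthwise within 0.10 rad of up-slope, within 15 mm of the middle line, lower end within 7 mm of the ledge (all of step 1 and all of step 3 and value of joint ledge above 0.02 m and linear speed of panel below 0.02 m/s); the robot touches nothing.
It fails at once if the red guide arm is shifted (its tip by over 8 mm) (distance of guide_tip from where it was at the start of the episode above 0.008 m).
It fails at once if the panel is dropped or thrown (moves faster than 0.4 m/s out of the fingers) (contact force between panel and the fingers below 0.05 N and linear speed of panel above 0.4 m/s).
It fails at once if the stone is shifted by over 20 mm (distance of stone from where it was at the start of the episode above 0.02 m).
It fails at once if the mallet is shifted by over 20 mm (distance of mallet from where it was at the start of the episode above 0.02 m).
It fails at once if the pot is shifted by over 20 mm (distance of pot from where it was at the start of the episode above 0.02 m).
It also fails if it takes over 66 s, if anything falls off the work surface, if the arm or the gripper's body presses on something with over 40 N, if the wrist force passes 120 N, or if a joint passes its speed limit or range.

## Working session

There is one attempt and no reset: what is moved stays moved. The work goes in short steps, Python scripts to look and compute and a tool call to move; the robot and the scene stay as the last step left them, time stands still between calls to the robot, and variables do not carry over. Pictures are saved under pics/ and viewed, at most 14 in all, crops included, and the job is handed in when it is done.

Besides the shell and the picture viewer there is one more tool, called after ">>>" as name(argument=value, ...) on one line, values as JSON. step_arm: Moves the arm, as the interface text tells. Its arguments: {"type":"object","properties":{"moves":{"type":"array"},"gripper":{"type":"number"},"newtons":{"type":"number"}},"required":["moves"]}

```bash
mkdir -p pics; cat > h.py <<'E'
import numpy as np, cv2
from cell import status, vision, bot
def cap(n):
    d=vision.capture(n); np.savez(''+n+'.npz',**d); return d
def load(n): return dict(np.load(''+n+'.npz'))
def world(d):
    z=d['z_map'];h,w=z.shape;v,u=np.mgrid[:h,:w]
    P=np.stack([(u-d['cx'])/d['fx']*z,-(v-d['cy'])/d['fy']*z,-z,np.ones_like(z)],-1)
    return (P@np.linalg.inv(d['view']).T)[...,:3]
E
python3 - <<'E'
from h import *
for n in('scene','top'):
    d=cap(n); cv2.imwrite(f'pics/{n}0.png',d['img'][...,::-1]); print(n,d['view'],d['fx'],d['cx'])
print(status.get_state())
E
```

```text
scene [[ 0.85557072  0.51749155 -0.0141861  -0.41355955]
 [-0.27341366  0.47496567  0.83645238  0.07795118]
 [ 0.43959495 -0.71176549  0.54785598 -1.62416705]
 [ 0.          0.          0.          1.        ]] 526.5922553436355 320.8474385079065
top [[ 0.02617549 -0.99945316  0.02020444 -0.06491091]
 [ 0.99218255  0.02844147  0.12151081 -0.53398647]
 [-0.12201901  0.01686589  0.99238445 -1.30591699]
 [ 0.          0.          0.          1.        ]] 537.0377675049044 321.5192188227342
{'time': 0.1, 'joint_positions': array([-8.70380812e+01,  1.40807001e+01,  8.93170560e+01, -6.50647718e-04,
        7.67012392e+01, -9.97324783e+00]), 'qd': array([ 0.08126158, -0.10704695, -0.14002053,  0.12961379,  0.00648496,
       -0.00119112]), 'joint_efforts': array([-4.13693715e-04, -4.16914165e+01, -3.15525484e+01,  6.86054933e-02,
        3.09893803e-02, -5.15575618e-05]), 'tool_pos': array([ 0.14549756, -0.63295687,  0.20445722]), 'ee_rot': array([-1.79902391e+02, -1.65214350e-02,  1.29353027e+01]), 'force': array([ 0.10145293, -0.34187226,  0.86260401]), 'ft_torque': array([-0.02425336,  0.03266566,  0.03672672]), 'finger_force': 0.0, 'finger_gap': 1.0000613376096257}
```

View pics/scene0.png

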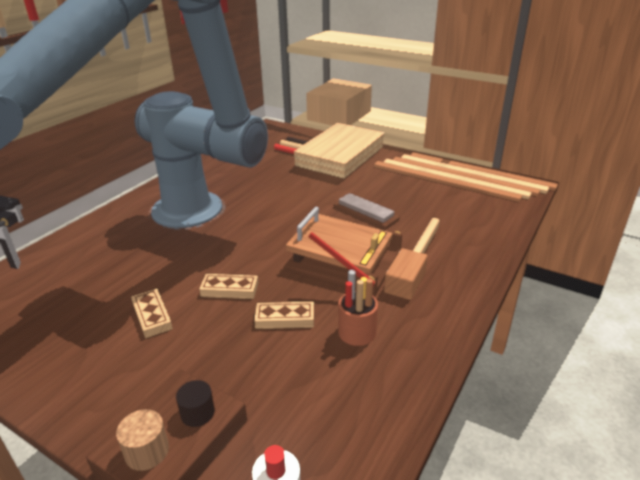

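View pics/top0.png

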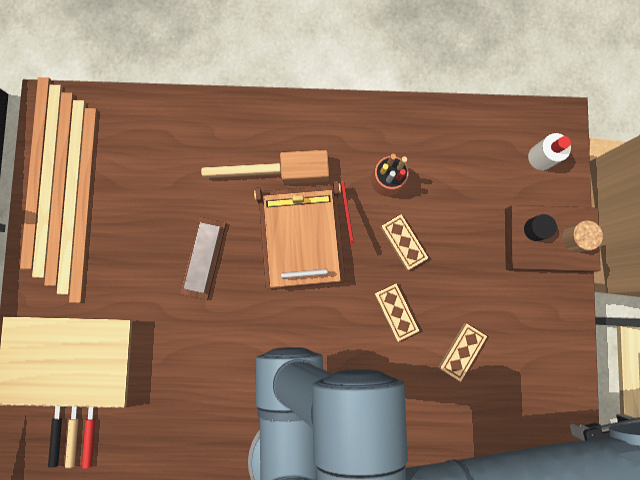

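The scene shows the rest with its hinge away from the robot. In the top view the handle is at about (304,273), the knob at (298,199), and the red arm runs from (342,183) to (352,242). There are three candidate panels, at (405,242), (397,312) and (464,352). The one at (405,242) looks farthest from the base.

```bash
python3 - <<'E'
from h import *
np.set_printoptions(precision=4,suppress=True)
d=load('top');P=world(d);im=d['img'].astype(int);hsv=cv2.cvtColor(d['img'],cv2.COLOR_RGB2HSV)
for nm,(u,v) in dict(handleL=(284,274),handleR=(324,271),knob=(298,198),board=(300,235),b2=(300,215),b3=(295,260),p1=(405,242),p2=(397,312),p3=(464,352),bench=(240,300),tipstone=(203,258),pot=(391,172)).items():
    print(nm,P[v,u])
# red arm
V,U=np.mgrid[:480,:640]
for n,box in(('top',(330,365,175,250)),('scene',(300,372,225,285))):
    dd=load(n);Q=world(dd);h=cv2.cvtColor(dd['img'],cv2.COLOR_RGB2HSV)
    m=((h[...,0]<6)|(h[...,0]>174))&(h[...,1]>190)&(h[...,2]>80)&(U>box[0])&(U<box[1])&(V>box[2])&(V<box[3])
    q=Q[m];print(n,'red',len(q))
    # top view: bin by x
    o=np.argsort(q[:,0]);q=q[o]
    for c in np.array_split(q,8): print(np.median(c,0))
    c=q.mean(0);s=np.linalg.svd(q-c)[2][0];print('dir',s,'slope',np.arctan2(abs(s[2]),np.hypot(*s[:2])))
# panels top
for (u,v) in((405,242),(397,312),(464,352)):
    m=((P[...,2]>.017)&(P[...,2]<.032)&(np.hypot(U-u,V-v)<45)).astype(np.uint8)
    q=P[m>0][:,:2]
    r=cv2.minAreaRect(q.astype(np.float32)*1000);print('panel',r,np.median(P[m>0][:,2]),np.hypot(*r[0]))
# handle: high points over board
m=(U>260)&(U<345)&(V>255)&(V<290)&(P[...,2]>.09)
q=P[m];print('handle',len(q),q.mean(0),cv2.minAreaRect(q[:,:2].astype(np.float32)*1000))
m=(U>280)&(U<320)&(V>188)&(V<210)&(P[...,2]>.08)
q=P[m];print('knob',len(q),q.mean(0),cv2.minAreaRect(q[:,:2].astype(np.float32)*1000),np.median(q[:,2]))
# board plane
m=(U>275)&(U<330)&(V>210)&(V<262)
q=P[m];c=q.mean(0);print('board',c,np.linalg.svd(q-c,full_matrices=False)[2][2])
m=(U>255)&(U<350)&(V>185)&(V<295)&(P[...,2]>.055)&(P[...,2]<.075)
print('boardrect',cv2.minAreaRect(P[m][:,:2].astype(np.float32)*1000))
def up(n,b,s,f):
    i=load(n)['img'][b[1]:b[3],b[0]:b[2],::-1];cv2.imwrite(f,cv2.resize(i,None,fx=s,fy=s,interpolation=cv2.INTER_CUBIC))
up('scene',(260,180,440,315),4.4,'pics/c1.png')
E
```

```text
handleL [0.448  0.0363 0.1124]
handleR [ 0.4575 -0.0565  0.113 ]
knob [0.6307 0.0098 0.1026]
board [0.5467 0.0031 0.0666]
b2 [0.5959 0.0046 0.0667]
b3 [0.4847 0.013  0.0744]
p1 [ 0.5426 -0.2611  0.0211]
p2 [ 0.3669 -0.2418  0.0257]
p3 [ 0.2736 -0.408   0.0251]
bench [0.3864 0.1498 0.0041]
tipstone [0.4873 0.2428 0.0283]
pot [ 0.6858 -0.2033  0.1613]
top red 0
[nan nan nan]
[nan nan nan]
[nan nan nan]
[nan nan nan]
[nan nan nan]
[nan nan nan]
[nan nan nan]
[nan nan nan]
dir [1. 0. 0.] slope 0.0
scene red 0
[nan nan nan]
[nan nan nan]
[nan nan nan]
[nan nan nan]
[nan nan nan]
[nan nan nan]
[nan nan nan]
[nan nan nan]
dir [1. 0. 0.] slope 0.0
panel ((520.9134521484375, -241.86984252929688), (151.28807067871094, 115.84354400634766), 32.15285110473633) 0.024074137811446183 574.3272981100145
panel ((385.433349609375, -256.3740234375), (148.03074645996094, 103.11063385009766), 26.54584503173828) 0.023950874932114452 462.91090599016405
panel ((274.4271240234375, -406.0140686035156), (61.819515228271484, 129.73348999023438), 58.70942687988281) 0.023895662277060525 490.0588437154822
handle 251 [ 0.4493 -0.0108  0.1574] ((436.06097412109375, -3.2897605895996094), (96.4102783203125, 97.01683044433594), 66.05862426757812)
knob 90 [0.6144 0.0083 0.1824] ((506.483154296875, -0.9665603637695312), (272.5295104980469, 27.284305572509766), 5.524011135101318) 0.10033704406545896
board [ 0.5438 -0.0031  0.0722] [-0.978  -0.0486 -0.2028]
boardrect ((546.3555297851562, -0.29277801513671875), (243.8273162841797, 219.5520782470703), 3.197641611099243)
  return _methods._mean(a, axis=axis, dtype=dtype,
  ret = um.true_divide(
<stdin>:15: RuntimeWarning: Mean of empty slice.
```

View pics/c1.png

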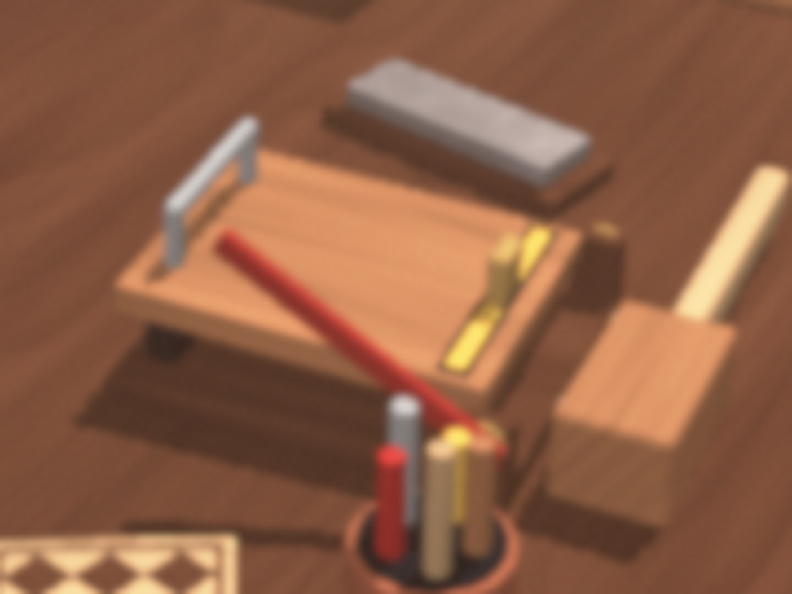

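The crop shows the flat board with its handle and ledge. The red arm's tip is at scene pixel (311,235), and the arm slopes up from the far hinge cheek. The panel and pot are close to its side.

```bash
python3 - <<'E'
from h import *
i=load('top')['img'][165:315,245:445,::-1];cv2.imwrite('pics/c2.png',cv2.resize(i,None,fx=4,fy=4,interpolation=cv2.INTER_CUBIC))
d=load('top');print(d['img'][215:218,340:356].tolist()[0])
E
```

```text
[[87, 58, 45], [88, 59, 47], [89, 60, 47], [85, 57, 42], [85, 58, 44], [97, 47, 38], [218, 67, 63], [216, 66, 62], [221, 66, 63], [120, 62, 49], [132, 86, 64], [134, 87, 65], [133, 87, 64], [132, 85, 62], [133, 86, 63], [134, 87, 64]]
```

View pics/c2.png

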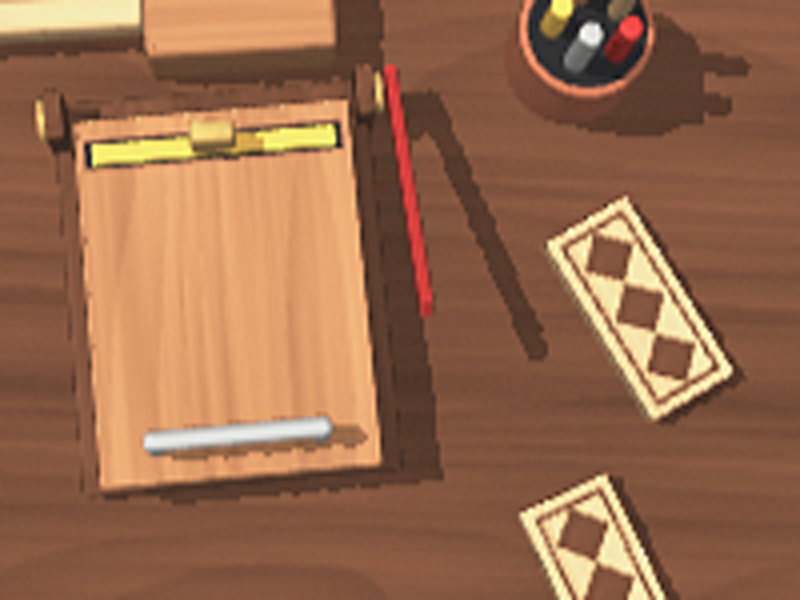

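The enlarged top crop shows:
- Board corners at (75,125), (350,100), (381,465) and (100,490).
- Handle ends at (148,442) and (329,427).
- The red arm from (391,67) to (427,313).
- Target panel corners at (548,242), (626,198), (734,370) and (657,418).

```bash
cat > fit.py <<'E'
from h import *
from scipy.optimize import least_squares
np.set_printoptions(precision=4,suppress=True)
def proj(d,p):
    c=np.c_[p,np.ones(len(p))]@d['view'].T
    return np.c_[d['cx']+d['fx']*c[:,0]/-c[:,2], d['cy']-d['fy']*c[:,1]/-c[:,2]]
T=load('top');S=load('scene')
ct=lambda a:np.array(a,float)/4+[245-.375,165-.375]
cs=lambda a:np.array(a,float)/4.4+[260-.39,180-.39]
def Rz(a): c,s=np.cos(a),np.sin(a);return np.array([[c,-s,0],[s,c,0],[0,0,1]])
def fr(hx,hy,yaw,phi):  # frame: x up slope
    y=Rz(yaw)[:,1]; x0=Rz(yaw)[:,0]; z0=np.array([0,0,1.])
    x=x0*np.cos(phi)+z0*np.sin(phi); z=z0*np.cos(phi)-x0*np.sin(phi)
    return np.array([hx,hy,.045]),np.stack([x,y,z])
def pts(q,phi,L):
    o,R=fr(*q[:3],phi); return o+np.array(L)@R
if __name__=='__main__':
    B=[(.008,-.085,.02),(.008,.085,.02),(.234,.085,.02),(.234,-.085,.02)]
    H=[(.212,-.044,.062),(.212,.044,.062)]
    bt=ct([(75,125),(350,100),(381,465),(100,490)]);ht=ct([(155,438),(322,424)])
    bs=cs([(270,150),(582,235),(482,390),(118,284)]) # scene: free-edge y-, hinge y-, hinge y+, free y+
    order=[2,3,0,1]
    def res(q):
        b=pts(q,q[3],B)
        r=[(proj(T,b)-bt-q[4:6]),(proj(S,b[[3,0,1,2]])-bs-q[6:8])]
        return np.r_[np.concatenate(r).ravel(),q[4:]*.5]
    f=least_squares(res,[.66,.0,np.pi,0,0,0,0,0]);q=f.x;print(q,np.round(f.fun,1))
    at=ct([(391,67),(427,313)]);as_=cs([(218,240),(360,350)])
    def rg(p):
        t=proj(T,pts(q,p[0],[(.190,.114,.008),(p[3],.114,.008)]))-at[::-1]-q[4:6]
        s=proj(S,pts(q,p[0],[(.190,.114,.004),(p[1],.114,.004)]))-as_-q[6:8]
        return np.r_[t.ravel(),s.ravel()]
    g=least_squares(rg,[.4,.1,0,0]);print('guide',g.x,np.round(g.fun,1))
    # free length
    pc=ct([(548,242),(626,198),(734,370),(657,418)])
    def rp(p):
        R=Rz(p[2]);c=np.array([(-.065,.03,0),(-.065,-.03,0),(.065,-.03,0),(.065,.03,0)])@R.T+[p[0],p[1],.024]
        return (proj(T,c)-pc-q[4:6]).ravel()
    best=min((least_squares(rp,[.53,-.26,a]) for a in (0,1.5,3,4.5)),key=lambda k:k.cost);print('panel',best.x,np.degrees(best.x[2]),np.round(best.fun,1))
    np.save('q.npy',np.r_[q[:4],g.x[0],best.x])
    for n,L in dict(handle=(.212,0,.056),knob=(.030,0,.042),seat=(.101,0,.02),free=(.234,0,.02)).items(): print(n,pts(q,q[3],[L])[0], pts(q,g.x[0],[L])[0])
E
python3 fit.py
```

```text
[ 0.6588  0.0146  3.2356  0.0164 -1.3599  0.3758 -1.8588 -0.2766] [ 0.4 -1.2  0.7  0.7 -0.5  1.1 -0.9 -0.4 -4.3 -0.5  2.3 -0.2  1.2  0.2
  0.4  0.5 -0.7  0.2 -0.9 -0.1]
guide [ 0.5655  0.0844  0.0063 -0.0171] [ 0.2  2.3  0.8 -0.1 -2.  -4.2  0.3 -0.3]
panel [ 0.5433 -0.257   3.7198] 213.12767329930185 [ 19.4 -11.8 -20.   11.4 -19.3  12.2  20.  -12.2]
handle [ 0.4487 -0.0052  0.1045] [0.5105 0.0006 0.2059]
knob [0.6296 0.0118 0.0875] [0.656  0.0143 0.0965]
seat [0.5586 0.0051 0.0666] [0.5846 0.0076 0.116 ]
free [ 0.4262 -0.0074  0.0688] [ 0.4728 -0.003   0.1873]
```

```bash
cat > g.py <<'E'
from fit import *
B=np.array([(.008,-.085,.02),(.008,.085,.02),(.234,.085,.02),(.234,-.085,.02)])
bt=ct([(75,125),(350,100),(381,465),(100,490)]);bs=cs([(582,235),(482,390),(118,284)])
def res(q):
    b=pts(q,q[3],B)
    return np.r_[(proj(T,b)-bt-q[4:6]).ravel(),(proj(S,b[[0,1,2]])-bs-q[6:8]).ravel(),q[4:]*.5,q[3]*200]
f=least_squares(res,[.66,.0,np.pi,0,0,0,0,0]);q=f.x;print(q,np.round(f.fun,1))
V,U=np.mgrid[:480,:640]
def lines():
    out=[]
    for d,b in((T,(335,360,175,250)),(S,(300,372,228,279))):
        i=d['img'].astype(int);m=(i[...,0]>1.9*i[...,1])&(i[...,0]>100)&(i[...,1]-i[...,2]<25)&(U>b[0])&(U<b[1])&(V>b[2])&(V<b[3])
        vx,vy,x,y=cv2.fitLine(np.c_[U[m],V[m]].astype(np.float32),cv2.DIST_HUBER,0,.01,.01).ravel();out.append((m.sum(),U[m].min(),U[m].max(),V[m].min(),V[m].max(),np.array([x,y]),np.array([vx,vy])))
    return out
L=lines();print(L)
n=lambda l:np.array([-l[6][1],l[6][0]])
def rg(p):
    o,R=fr(*q[:3],p[0]); P=o+np.array([(.02,.114,0),(.185,.114,0)])@R
    return np.r_[(proj(T,P)-q[4:6]-p[1]*0-L[0][5])@n(L[0]),(proj(S,P)-q[6:8]-[0,p[2]]-L[1][5])@n(L[1])]
s=least_squares(rg,[.5,0,0]);g=s.x[0];print('guide',s.x,s.fun)
pc=ct([(548,242),(626,198),(734,370),(657,418)])
def rp(p):
    c=np.array([(-.065,.03,0),(-.065,-.03,0),(.065,-.03,0),(.065,.03,0)])[::-1]@Rz(p[2]).T+[p[0],p[1],.024]
    return (proj(T,c)-pc-q[4:6]).ravel()
best=min((least_squares(rp,[.53,-.26,a]) for a in (0,1.5,3,4.5)),key=lambda k:k.cost);print('panel',best.x,np.degrees(best.x[2]),np.round(best.fun,1))
np.save('q.npy',np.r_[q[:4],g,best.x])
for k,l in dict(handle=(.212,0,.056),knob=(.030,0,.042),seat=(.101,0,.02)).items(): print(k,pts(q,q[3],[l])[0], pts(q,g,[l])[0])
print('knob top px meas', proj(T,pts(q,q[3],[(.03,0,.056)])) - q[4:6]*0, ct([213,131]), 'handle', proj(T,pts(q,q[3],[(.212,0,.062)])), ct([238,435]))
E
python3 g.py
```

```text
[ 0.6598  0.0149  3.2472  0.0027 -0.8983  0.093  -0.2876  0.4778] [-0.1 -0.9  0.1  0.3 -0.   0.6 -0.2 -0.1  0.7 -1.   0.3 -0.4 -1.   1.5
 -0.4  0.  -0.1  0.2  0.5]
[(np.int64(230), np.int64(341), np.int64(352), np.int64(181), np.int64(244), array([346.7041, 212.3394], dtype=float32), array([0.1508, 0.9886], dtype=float32)), (np.int64(391), np.int64(309), np.int64(367), np.int64(233), np.int64(277), array([336.7632, 255.0828], dtype=float32), array([0.7938, 0.6082], dtype=float32))]
guide [0.5218 0.0146 3.2325] [-0.1646  0.587   0.0974 -0.0974]
panel [ 0.5438 -0.2581  6.8506] 392.51321947361146 [-0.4  0.3  0.2 -0.7  0.6  0.1 -0.4  0.4]
handle [ 0.4491 -0.0075  0.1016] [ 0.5048 -0.0016  0.1992]
knob [0.6301 0.0117 0.0871] [0.6548 0.0143 0.0964]
seat [0.5594 0.0042 0.0653] [0.5827 0.0067 0.1127]
knob top px meas [[297.1968 198.3329]] [297.875 197.375] handle [[302.886  274.1412]] [304.125 273.375]
```

>>> step_arm(moves=[{"dp": [3.8,4.1,1.2],"rot": [0,0,5.2]},{"dp": [3.8,4.1,1.2],"rot": [0,0,5.2]},{"dp": [3.8,4.1,1.2],"rot": [0,0,5.2]},{"dp": [3.8,4.1,1.2],"rot": [0,0,5.2]},{"dp": [3.8,4.1,1.2],"rot": [0,0,5.2]},{"dp": [3.8,4.1,1.2],"rot": [0,0,5.2]},{"dp": [3.8,4.1,1.2],"rot": [0,0,5.2]},{"dp": [3.8,4.1,1.2],"rot": [0,0,5.2]},{"dp": [0,3.7,0],"rot": [0,0,5.2]},{"dp": [0,3.7,0],"rot": [0,0,5.2]},{"dp": [0,3.7,0],"rot": [0,0,5.2]},{"dp": [0,3.7,0],"rot": [0,0,5.2]},{"dp": [0,3.7,0],"rot": [0,0,5.2]},{"dp": [0,3.7,0],"rot": [0,0,5.2]},{"dp": [0,3.7,0],"rot": [0,0,5.2]},{"dp": [0,3.7,0],"rot": [0,0,5.2]},{"dp": [0,0,0],"rot": [0,0,0]}], gripper=0.6)

```text
time: 2.22
tool_pos: [0.4492, -0.0079, 0.3012]
ee_rot: [-180.0, -0.0, 96.3]
force: [0.6, -0.5, 0.2]
finger_gap: 0.604
finger_force: 0.0
```

```bash
python3 - <<'E'
from h import *
d=cap('wrist'); cv2.imwrite('pics/w1.png',d['img'][...,::-1])
V=d['view']
def pw(p):
    c=V@np.r_[p,1]; x,y,z=c[0],-c[1],-c[2]; r=np.hypot(x,y);t=np.arctan2(r,z);return d['cx']+d['fx']*t*x/r,d['cy']+d['fy']*t*y/r
for n,p in dict(h1=(.4491+.0045,-.0075-.05,.1016),h0=(.4491,-.0075,.1016),h2=(.4491-.0045,-.0075+.05,.1016),knobtop=(.6301,.0117,.101)).items(): print(n,pw(p))
E
```

```text
h1 (np.float64(317.7779938008201), np.float64(262.4540530279707))
h0 (np.float64(318.796760149046), np.float64(216.43798779736295))
h2 (np.float64(319.87547088061035), np.float64(168.0574885745438))
knobtop (np.float64(482.51014411064943), np.float64(218.92420513550874))
```

View pics/w1.png

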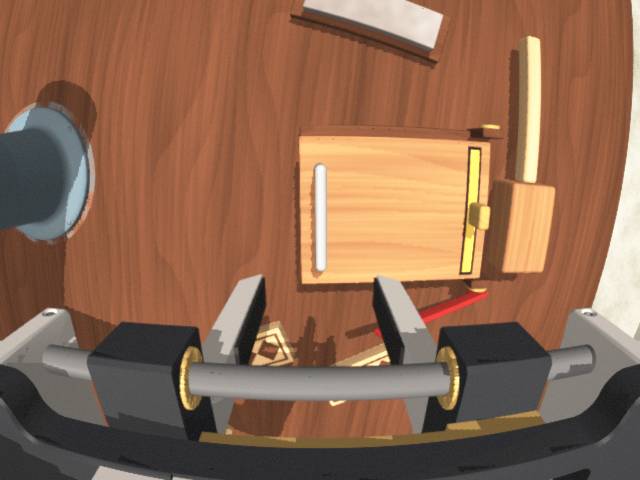

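The wrist view shows the handle at column 320, rows 164–271, and the knob top at about (482,216). Both are within 2–3 px of the fitted model, so I'm going down to grip the handle.

>>> step_arm(moves=[{"dp": [0,0,-4.5],"rot": [0,0,0]},{"dp": [0,0,-5],"rot": [0,0,0]},{"dp": [0,0,-5],"rot": [0,0,0]},{"dp": [0,0,-3.5],"rot": [0,0,0]},{"dp": [0,0,-2],"rot": [0,0,0]},{"dp": [0,0,-1],"rot": [0,0,0]},{"dp": [0,0,-0.8],"rot": [0,0,0]},{"dp": [0,0,0],"rot": [0,0,0]}])

```text
time: 3.28
tool_pos: [0.4496, -0.0098, 0.0835]
ee_rot: [-180.0, 0.0, 96.1]
force: [0.4, -0.6, 0.5]
finger_gap: 0.598
finger_force: 0.0
```

>>> step_arm(moves=[{"dp": [0,0,0],"rot": [0,0,0]},{"dp": [0,0,0],"rot": [0,0,0]},{"dp": [0,0,0],"rot": [0,0,0]},{"dp": [0,0,0],"rot": [0,0,0]},{"dp": [0,0,0],"rot": [0,0,0]}], gripper=0, newtons=45)

```text
time: 3.9
tool_pos: [0.4512, -0.0094, 0.0837]
ee_rot: [179.7, 0.0, 96.1]
force: [4.5, 1.3, -3.4]
finger_gap: 0.116
finger_force: 45.0
```

```bash
python3 - <<'E'
import numpy as np
from fit import fr
q=np.load('q.npy');print(q)
prev=None
# TCP path: grasp at handle, tool z=-board z, tcp=19mm beyond
for s in np.arange(0,13)/12*.54:
    o,R=fr(*q[:3],s);p=o+np.array([.212,0,.037])@R
    if prev is not None: print(round(s,3),np.round((p-prev)*100,2),np.degrees(.54/12*-R[1]).round(2))
    prev=p
E
```

```text
[ 0.6598  0.0149  3.2472  0.0027  0.5218  0.5438 -0.2581  6.8506]
0.045 [0.19 0.02 0.95] [-0.27  2.56 -0.  ]
0.09 [0.23 0.02 0.94] [-0.27  2.56 -0.  ]
0.135 [0.27 0.03 0.93] [-0.27  2.56 -0.  ]
0.18 [0.31 0.03 0.92] [-0.27  2.56 -0.  ]
0.225 [0.35 0.04 0.9 ] [-0.27  2.56 -0.  ]
0.27 [0.39 0.04 0.88] [-0.27  2.56 -0.  ]
0.315 [0.43 0.05 0.87] [-0.27  2.56 -0.  ]
0.36 [0.47 0.05 0.84] [-0.27  2.56 -0.  ]
0.405 [0.51 0.05 0.82] [-0.27  2.56 -0.  ]
0.45 [0.54 0.06 0.8 ] [-0.27  2.56 -0.  ]
0.495 [0.58 0.06 0.77] [-0.27  2.56 -0.  ]
0.54 [0.61 0.06 0.75] [-0.27  2.56 -0.  ]
```

>>> step_arm(moves=[{"dp": [0.19,0.02,0.95],"rot": [-0.27,2.56,0]},{"dp": [0.23,0.02,0.94],"rot": [-0.27,2.56,0]},{"dp": [0.27,0.03,0.93],"rot": [-0.27,2.56,0]},{"dp": [0.31,0.03,0.92],"rot": [-0.27,2.56,0]},{"dp": [0.35,0.04,0.9],"rot": [-0.27,2.56,0]},{"dp": [0.39,0.04,0.88],"rot": [-0.27,2.56,0]},{"dp": [0,0,0],"rot": [0,0,0]}], newtons=55)

```text
time: 4.78
tool_pos: [0.4679, -0.0073, 0.1367]
ee_rot: [-164.7, -0.1, 96.2]
force: [6.2, 0.8, -10.3]
finger_gap: 0.114
finger_force: 55.0
```

>>> step_arm(moves=[{"dp": [0.43,0.05,0.87],"rot": [-0.27,2.56,0]},{"dp": [0.47,0.05,0.84],"rot": [-0.27,2.56,0]},{"dp": [0.51,0.05,0.82],"rot": [-0.27,2.56,0]},{"dp": [0.54,0.06,0.8],"rot": [-0.27,2.56,0]},{"dp": [0.58,0.06,0.77],"rot": [-0.27,2.56,0]},{"dp": [0,0,0],"rot": [0,0,0]},{"dp": [0,0,0],"rot": [0,0,0]}])

```text
time: 5.65
tool_pos: [0.4921, -0.0044, 0.1766]
ee_rot: [-151.8, -0.1, 96.1]
force: [6.0, 1.2, -22.3]
finger_gap: 0.112
finger_force: 55.0
```

```bash
python3 - <<'E'
from fit import *
q=np.load('q.npy');s=status.get_state()
o,R=fr(*q[:3],0)
from scipy.spatial.transform import Rotation as Ro
M=Ro.from_euler('xyz',s['ee_rot'],degrees=True).as_matrix()
g=(s['tool_pos']-M[:,2]*.019-o)@R.T
print(g,'slope',np.arctan2(g[2],g[0])-np.arctan2(.056,.212),'radius',np.hypot(g[0],g[2]),np.hypot(.212,.056))
d=cap('scene');i=d['img'][150:315,260:480,::-1];cv2.imwrite('pics/s2.png',cv2.resize(i,None,fx=3.6,fy=3.6,interpolation=cv2.INTER_CUBIC))
E
```

```text
[0.1598 0.0015 0.1483] slope 0.4898952141463473 radius 0.21802296232243543 0.21927152117865192
```

View pics/s2.png

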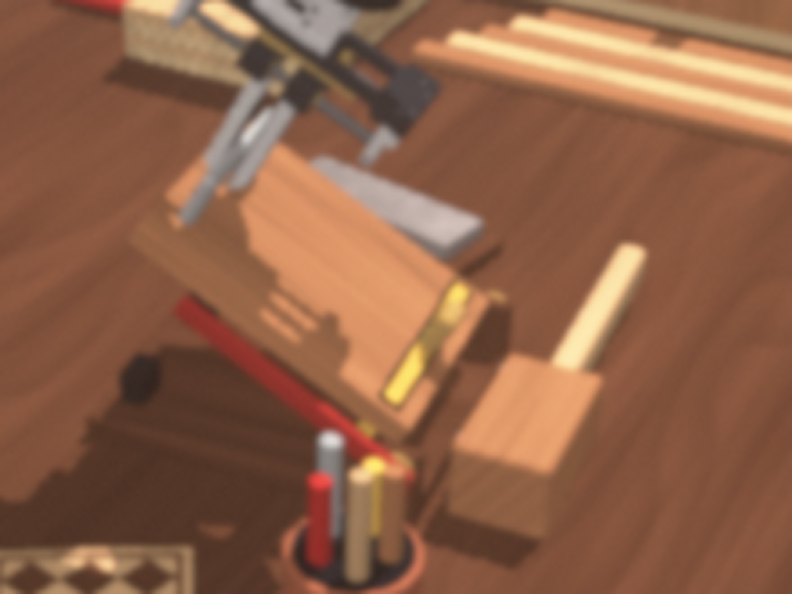

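The board is up at about 0.49, and in the picture its lower side edge, (131,235) to (402,440), looks nearly parallel to the red arm, (182,305) to (405,475). I'll check the slope numerically.

```bash
python3 - <<'E'
from fit import *
q=np.load('q.npy')
c=lambda a:np.array(a)/3.6+[260-.36,150-.36]
print(c([(131,235),(402,440)]))
for s in (.44,.48,.52,.56):
    b=proj(S,pts(q,s,[(.234,.085,0),(.008,.085,0)]));a=proj(S,pts(q,s,[(.19,.114,.008),(.01,.114,.008)]))
    an=lambda v:np.degrees(np.arctan2(*(v[1]-v[0])[::-1]))
    print(s,b.round(1).ravel(),an(b),an(a), 'arm',a.round(1).ravel())
d=load('scene');i=d['img'].astype(int);V,U=np.mgrid[:480,:640]
m=(i[...,0]>1.9*i[...,1])&(i[...,0]>90)&(i[...,1]-i[...,2]<25)&(U>305)&(U<372)&(V>228)&(V<279)
l=cv2.fitLine(np.c_[U[m],V[m]].astype(np.float32),cv2.DIST_HUBER,0,.01,.01).ravel();print(m.sum(),l,np.degrees(np.arctan2(l[1],l[0])))
E
```

```text
[[296.0289 214.9178]
 [371.3067 271.8622]]
0.44 [291.5 221.4 369.2 274. ] 34.08347896268255 34.141053901852615 arm [302.2 235.4 365.5 278.3]
0.48 [292.9 218.9 369.2 273.9] 35.79101476406251 35.832607083958585 arm [303.5 233.4 365.7 278.3]
0.52 [294.4 216.3 369.3 273.8] 37.503563809892704 37.52913470380841 arm [304.9 231.4 365.9 278.3]
0.56 [296.  213.9 369.4 273.7] 39.22358123059874 39.233160760791826 arm [306.4 229.5 366.1 278.3]
492 [  0.7989   0.6015 335.7317 254.3402] 36.97445
```

>>> step_arm(moves=[{"dp": [0.26,0.03,0.34],"rot": [-0.12,1.15,0]},{"dp": [0,0,0],"rot": [0,0,0]},{"dp": [0,0,0],"rot": [0,0,0]},{"dp": [0,0,0],"rot": [0,0,0]},{"dp": [0,0,0],"rot": [0,0,0]}])

```text
time: 6.32
tool_pos: [0.4954, -0.0041, 0.1804]
ee_rot: [-150.8, -0.1, 96.1]
force: [6.9, 2.0, -21.6]
finger_gap: 0.113
finger_force: 55.0
```

>>> step_arm(moves=[{"dp": [0,0,0],"rot": [0,0,0]},{"dp": [0,0,0],"rot": [0,0,0]},{"dp": [0,0,0],"rot": [0,0,0]},{"dp": [1,0,1.7],"rot": [0,0,0]},{"dp": [2,0,3.5],"rot": [0,0,0]},{"dp": [2,0,3.5],"rot": [0,0,0]},{"dp": [2,0,3.5],"rot": [0,0,0]},{"dp": [0,0,0],"rot": [0,0,0]}], gripper=0.6)

```text
time: 7.32
tool_pos: [0.5667, -0.0051, 0.3087]
ee_rot: [-150.9, 0.1, 96.1]
force: [-0.6, 0.2, -0.7]
finger_gap: 0.599
finger_force: 0.0
```

```bash
cat > p.py <<'E'
from fit import *
from scipy.spatial.transform import Rotation as Ro
q=np.load('q.npy');g=float(np.load('slope.npy')) if __import__('os').path.exists('slope.npy') else .515
def pose(): s=status.get_state();return s['tool_pos'],Ro.from_euler('xyz',s['ee_rot'],degrees=True)
def target(L,s=None,ysign=-1):
    # tool z=-board z, tool x = up-slope reversed (yaw ~6deg); L = grasp point in board frame
    o,R=fr(*q[:3],g if s is None else s); M=np.stack([-R[0],R[1],-R[2]],1)
    return o+np.array(L)@R+M[:,2]*.019,Ro.from_matrix(M)
def go(t):
    p,r=pose();return (t[0]-p)*100,np.degrees((t[1]*r.inv()).as_rotvec())
E
python3 - <<'E'
from p import *
d=cap('scene');i=d['img'][150:315,260:480,::-1];cv2.imwrite('pics/s3.png',cv2.resize(i,None,fx=3.6,fy=3.6,interpolation=cv2.INTER_CUBIC))
print(pose()[0],pose()[1].as_matrix())
for h in (.025,.12): print(h,go(target((.030,0,.02+h))))
E
```

```text
[ 0.5653 -0.0049  0.3064] [[-0.1066  0.8669 -0.487 ]
 [ 0.9943  0.093  -0.0521]
 [ 0.0001 -0.4897 -0.8719]]
0.025 (array([  8.1276,   1.8327, -22.395 ]), array([-43.9799,  -4.5391, -78.4627]))
0.12 (array([ 12.7806,   2.3258, -14.1272]), array([-43.9799,  -4.5391, -78.4627]))
```

View pics/s3.png

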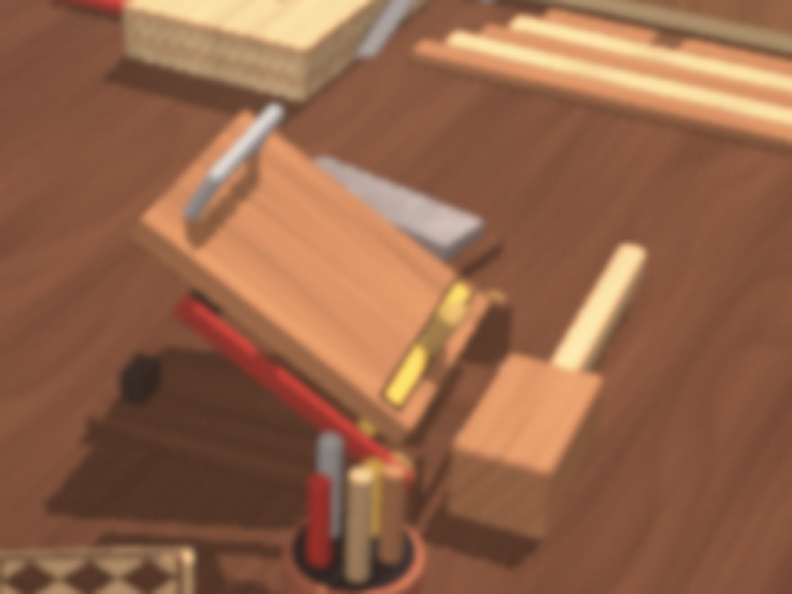

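The handle is released and the board stays up. Its top corners are at about (142,217), (247,112), (488,290) and (408,418), and the red arm hasn't moved. I'll get both slopes from depth and from the edges.

```bash
python3 - <<'E'
from p import *
V,U=np.mgrid[:480,:640];o,R=fr(*q[:3],0)
c=lambda a:np.array(a)/3.6+[260-.36,150-.36]
bs=c([(142,217),(247,112),(488,290),(408,418)])
f=least_squares(lambda p:(proj(S,pts(q,p[0],[(.234,.085,.02),(.234,-.085,.02),(.008,-.085,.02),(.008,.085,.02)]))-bs-p[1:]).ravel(),[.5,0,0]);print('corner slope',f.x,f.fun.round(1))
tp=cap('top')
for n,d in(('scene',load('scene')),('top',tp)):
    L=(world(d)-o)@R.T; i=d['img'].astype(int); ok=(d['z_map']>0)
    m=ok&(L[...,0]>.04)&(L[...,0]<.19)&(abs(L[...,1])<.07)&(L[...,2]>.0)&(L[...,2]<.2)
    x,z=L[m][:,0],L[m][:,2]
    if len(x)>50:
        r=least_squares(lambda p:p[0]*x+p[1]-z,[.5,.02],loss='soft_l1',f_scale=.003).x;print(n,'board',len(x),np.arctan(r[0]),r[1]*np.cos(np.arctan(r[0])))
    m=ok&(i[...,0]>1.9*i[...,1])&(i[...,0]>90)&(i[...,1]-i[...,2]<25)&(abs(L[...,1]-.114)<.015)&(L[...,0]>-.03)&(L[...,0]<.22)
    x,z=L[m][:,0],L[m][:,2]
    if len(x)>30:
        r=least_squares(lambda p:p[0]*x+p[1]-z,[.5,.02],loss='soft_l1',f_scale=.003).x;print(n,'arm',len(x),np.arctan(r[0]),r[1],np.ptp(x))
E
```

```text
corner slope [ 0.5027 -0.572   2.2208] [-1.5 -0.2 -1.  -1.4  1.5  0.5  1.   1. ]
scene board 2463 0.5490419424297676 0.019006706388346
scene arm 446 0.530941785150944 0.01343586726769164 0.1650208892499495
top board 1632 0.5485355413245255 0.019776596522442125
top arm 241 0.5386007929496666 0.017104005395066197 0.1670018626226248
```

```bash
python3 - <<'E'
import numpy as np;np.save('slope.npy',.53)
from p import *
for h in (.12,.025): print(h,go(target((.030,0,.02+h))))
E
```

```text
0.12 (array([ 13.0544,   2.3289, -14.0208]), array([-44.787 ,  -4.0526, -78.0626]))
0.025 (array([  8.2785,   1.8228, -22.2175]), array([-44.787 ,  -4.0526, -78.0626]))
```

>>> step_arm(moves=[{"dp": [1.09,0.194,-1.17],"rot": [-3.73,-0.34,-6.5]},{"dp": [1.09,0.194,-1.17],"rot": [-3.73,-0.34,-6.5]},{"dp": [1.09,0.194,-1.17],"rot": [-3.73,-0.34,-6.5]},{"dp": [1.09,0.194,-1.17],"rot": [-3.73,-0.34,-6.5]},{"dp": [1.09,0.194,-1.17],"rot": [-3.73,-0.34,-6.5]},{"dp": [1.09,0.194,-1.17],"rot": [-3.73,-0.34,-6.5]},{"dp": [1.09,0.194,-1.17],"rot": [-3.73,-0.34,-6.5]},{"dp": [1.09,0.194,-1.17],"rot": [-3.73,-0.34,-6.5]},{"dp": [1.09,0.194,-1.17],"rot": [-3.73,-0.34,-6.5]},{"dp": [1.09,0.194,-1.17],"rot": [-3.73,-0.34,-6.5]},{"dp": [1.09,0.194,-1.17],"rot": [-3.73,-0.34,-6.5]},{"dp": [1.09,0.194,-1.17],"rot": [-3.73,-0.34,-6.5]},{"dp": [0,0,0],"rot": [0,0,0]},{"dp": [0,0,0],"rot": [0,0,0]}])

```text
time: 9.18
tool_pos: [0.6948, 0.0185, 0.1643]
ee_rot: [-179.9, 30.4, 6.3]
force: [0.8, -0.9, -0.2]
finger_gap: 0.599
finger_force: 0.0
```

```bash
python3 - <<'E'
from p import *
for h in (.12,.025,.022): print(h,go(target((.030,0,.02+h))))
d=cap('wrist'); cv2.imwrite('pics/w2.png',d['img'][...,::-1])
W=d['view'];o,R=fr(*q[:3],g)
for n,L in dict(knobtop=(.03,0,.056),kL=(.03,.014,.056),kR=(.03,-.014,.056),c1=(.008,.085,.02),c2=(.008,-.085,.02)).items():
    c=W@np.r_[o+np.array(L)@R,1]; x,y,z=c[0],-c[1],-c[2]; r=np.hypot(x,y);t=np.arctan2(r,z);print(n,d['cx']+d['fx']*t*x/r,d['cy']+d['fy']*t*y/r)
E
```

```text
0.12 (array([0.0142, 0.0028, 0.027 ]), array([-0.0455, -0.0841, -0.1753]))
0.025 (array([-4.7617, -0.5034, -8.1696]), array([-0.0455, -0.0841, -0.1753]))
0.022 (array([-4.9125, -0.5193, -8.4285]), array([-0.0455, -0.0841, -0.1753]))
knobtop 318.68709853875674 255.3525944374232
kL 339.05736025831146 255.41294622533545
kR 298.3131557739361 255.2637663695448
c1 426.6210720824762 215.03993600266597
c2 210.83632417716547 214.2080420376331
```

View pics/w2.png

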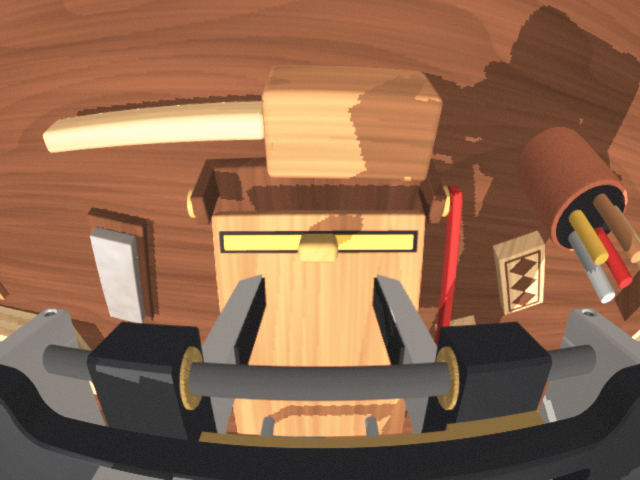

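The wrist view shows the knob centred between the fingers at about column 318, rows 236–261. The board's edges line up with the model, so I'm going down along the board normal.

>>> step_arm(moves=[{"dp": [-1.2,-0.13,-2.05],"rot": [0,0,0]},{"dp": [-1.2,-0.13,-2.05],"rot": [0,0,0]},{"dp": [-1.0,-0.1,-1.7],"rot": [0,0,0]},{"dp": [-0.8,-0.08,-1.35],"rot": [0,0,0]},{"dp": [-0.56,-0.06,-1.0],"rot": [0,0,0]},{"dp": [0,0,0],"rot": [0,0,0]},{"dp": [0,0,0],"rot": [0,0,0]}])

```text
time: 10.1
tool_pos: [0.6487, 0.0135, 0.0839]
ee_rot: [180.0, 30.3, 6.1]
force: [0.3, -1.1, -0.6]
finger_gap: 0.596
finger_force: 0.0
```

>>> step_arm(moves=[{"dp": [0,0,0],"rot": [0,0,0]},{"dp": [0,0,0],"rot": [0,0,0]},{"dp": [0,0,0],"rot": [0,0,0]},{"dp": [0,0,0],"rot": [0,0,0]}], gripper=0, newtons=35)

```text
time: 10.6
tool_pos: [0.6481, 0.0144, 0.0833]
ee_rot: [-179.9, 30.3, 6.2]
force: [0.2, 2.7, 1.2]
finger_gap: 0.298
finger_force: 35.0
```

>>> step_arm(moves=[{"dp": [0.2,0.02,0.34],"rot": [0,0,0]},{"dp": [0.2,0.02,0.34],"rot": [0,0,0]},{"dp": [0.2,0.02,0.34],"rot": [0,0,0]},{"dp": [0.2,0.02,0.34],"rot": [0,0,0]},{"dp": [0.2,0.02,0.34],"rot": [0,0,0]},{"dp": [0.2,0.02,0.34],"rot": [0,0,0]},{"dp": [0.05,0.0,0.09],"rot": [0,0,0]},{"dp": [0,0,0],"rot": [0,0,0]},{"dp": [0,0,0],"rot": [0,0,0]}])

```text
time: 11.72
tool_pos: [0.6603, 0.0158, 0.1038]
ee_rot: [-179.9, 30.4, 6.2]
force: [-1.1, 6.8, -5.6]
finger_gap: 0.297
finger_force: 35.0
```

>>> step_arm(moves=[{"dp": [0.1,0.01,0.17],"rot": [0,0,0]},{"dp": [0,0,0],"rot": [0,0,0]},{"dp": [0,0,0],"rot": [0,0,0]},{"dp": [0,0,0],"rot": [0,0,0]}])

```text
time: 12.22
tool_pos: [0.6604, 0.0158, 0.104]
ee_rot: [-179.9, 30.5, 6.2]
force: [-2.5, 6.0, -9.8]
finger_gap: 0.298
finger_force: 35.0
```

>>> step_arm(moves=[{"dp": [0,0,0],"rot": [0,0,0]},{"dp": [0,0,0],"rot": [0,0,0]},{"dp": [0,0,0],"rot": [0,0,0]},{"dp": [1,0.1,1.7],"rot": [0,0,0]},{"dp": [2,0.2,3.4],"rot": [0,0,0]},{"dp": [2,0.2,3.4],"rot": [0,0,0]},{"dp": [2,0.2,3.4],"rot": [0,0,0]},{"dp": [0,0,0],"rot": [0,0,0]}], gripper=0.6)

```text
time: 13.22
tool_pos: [0.7336, 0.0215, 0.2288]
ee_rot: [179.9, 29.9, 6.1]
force: [0.4, 0.3, 0.5]
finger_gap: 0.6
finger_force: 0.0
```

```bash
python3 - <<'E'
from p import *
V,U=np.mgrid[:480,:640];o,R=fr(*q[:3],0)
for n in('scene','top'):
    d=cap(n);L=(world(d)-o)@R.T; i=d['img'].astype(int); ok=(d['z_map']>0)
    m=ok&(L[...,0]>.06)&(L[...,0]<.17)&(abs(L[...,1])<.07)&(L[...,2]>.0)&(L[...,2]<.2)
    x,z=L[m][:,0],L[m][:,2]
    r=least_squares(lambda p:p[0]*x+p[1]-z,[.5,.02],loss='soft_l1',f_scale=.003).x;print(n,'board',len(x),np.arctan(r[0]))
    B=(world(d)-o)@fr(*q[:3],g)[1].T
    m=ok&(i[...,0]>170)&(i[...,1]>140)&(i[...,2]<110)&(abs(B[...,1])<.08)&(abs(B[...,0]-.03)<.02)
    print(n,'ledge',m.sum(),np.median(B[m],0),np.percentile(B[m],[10,90],axis=0))
# panel grasp
pan=q[5:8];print('panel',pan)
yaw=pan[2]-2*np.pi
M=Ro.from_matrix(Rz(yaw)@np.diag([1,-1,-1.]))
for z in (.15,.002): print(go((np.array([pan[0],pan[1],z]),M)))
i=load('scene')['img'][150:345,240:480,::-1];cv2.imwrite('pics/s4.png',cv2.resize(i,None,fx=3,fy=3,interpolation=cv2.INTER_CUBIC))
E
```

```text
scene board 1953 0.5551690563666001
scene ledge 323 [0.0358 0.0177 0.0379] [[ 0.0255 -0.0524  0.0191]
 [ 0.048   0.0727  0.0656]]
top board 2026 0.5657849355616874
top ledge 539 [0.0341 0.0187 0.0387] [[ 0.0294 -0.0107  0.0209]
 [ 0.0444  0.0656  0.066 ]]
panel [ 0.5438 -0.2581  6.8506]
(array([-18.7254, -27.9805,  -7.425 ]), array([ 10.159 , -28.9311,  25.7578]))
(array([-18.7254, -27.9805, -22.225 ]), array([ 10.159 , -28.9311,  25.7578]))
```

View pics/s4.png

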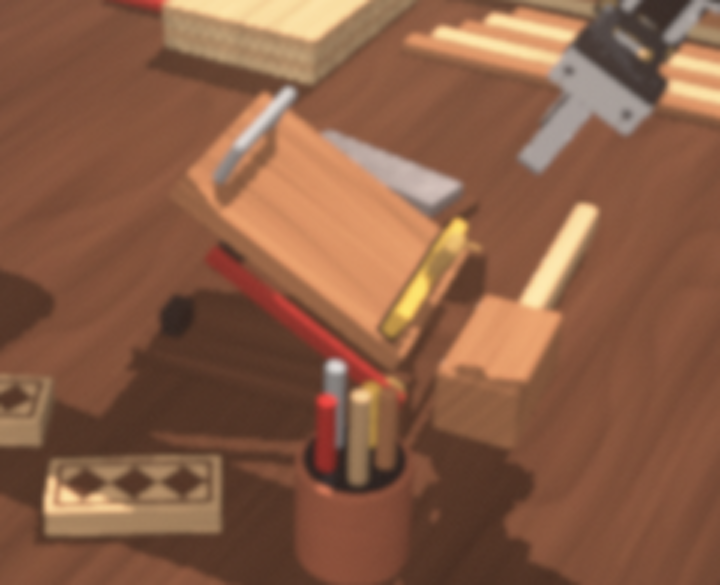

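The picture shows the ledge raised along its full width, the board still parallel to the arm and the bystanders in place. Next is the panel.

>>> step_arm(moves=[{"dp": [-3.7,-1.5,0.8],"rot": [0.85,-2.41,2.15]},{"dp": [-3.7,-1.5,0.8],"rot": [0.85,-2.41,2.15]},{"dp": [-3.7,-1.5,0.8],"rot": [0.85,-2.41,2.15]},{"dp": [-3.7,-1.5,0.8],"rot": [0.85,-2.41,2.15]},{"dp": [-3.7,-1.5,0.8],"rot": [0.85,-2.41,2.15]},{"dp": [0,-2.9,0],"rot": [0.85,-2.41,2.15]},{"dp": [0,-2.9,0],"rot": [0.85,-2.41,2.15]},{"dp": [0,-2.9,-1],"rot": [0.85,-2.41,2.15]},{"dp": [0,-2.9,-2],"rot": [0.85,-2.41,2.15]},{"dp": [0,-2.9,-2.5],"rot": [0.85,-2.41,2.15]},{"dp": [0,-2.9,-2.5],"rot": [0.85,-2.41,2.15]},{"dp": [0,-2.9,-2.5],"rot": [0.85,-2.41,2.15]},{"dp": [0,0,0],"rot": [0,0,0]},{"dp": [0,0,0],"rot": [0,0,0]}], gripper=1.0)

```text
time: 15.08
tool_pos: [0.5458, -0.2552, 0.1595]
ee_rot: [-179.9, -0.0, 32.6]
force: [-0.8, 0.4, 0.6]
finger_gap: 1.002
finger_force: 0.0
```

```bash
python3 - <<'E'
from p import *
pan=q[5:8]
M=Ro.from_matrix(Rz(pan[2])@np.diag([1,-1,-1.]))
print(go((np.array([pan[0],pan[1],.004]),M)))
d=cap('wrist'); cv2.imwrite('pics/w3.png',d['img'][...,::-1])
W=d['view']
for L in((-.065,-.03),(-.065,.03),(.065,.03),(.065,-.03)):
    c=W@np.r_[Rz(pan[2])@np.r_[L,0]+[pan[0],pan[1],.024],1]; x,y,z=c[0],-c[1],-c[2]; r=np.hypot(x,y);t=np.arctan2(r,z);print(d['cx']+d['fx']*t*x/r,d['cy']+d['fy']*t*y/r)
E
```

```text
(array([ -0.1945,  -0.2914, -15.546 ]), array([-0.1084, -0.0619, -0.0381]))
352.9264346259476 302.87686726608115
288.2845372657322 302.7397152404478
285.43268256945635 159.9740531048388
356.6573725729618 160.16405131417605
```

View pics/w3.png

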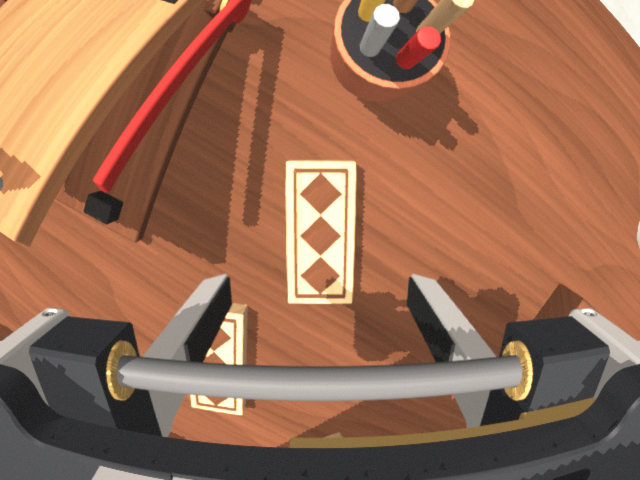

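The panel's corners, at about (286,161), (356,161), (353,303) and (289,303), match the prediction within 1–2 px, so I'm going down to grip it.

>>> step_arm(moves=[{"dp": [-0.2,-0.3,-3.5],"rot": [0,0,0]},{"dp": [0,0,-4],"rot": [0,0,0]},{"dp": [0,0,-4],"rot": [0,0,0]},{"dp": [0,0,-2.5],"rot": [0,0,0]},{"dp": [0,0,-1],"rot": [0,0,0]},{"dp": [0,0,-0.55],"rot": [0,0,0]},{"dp": [0,0,0],"rot": [0,0,0]}])

```text
time: 16.0
tool_pos: [0.5453, -0.2593, 0.0056]
ee_rot: [179.9, -0.1, 32.6]
force: [-0.2, -0.1, -0.2]
finger_gap: 1.001
finger_force: 0.0
```

>>> step_arm(moves=[{"dp": [0,0,0],"rot": [0,0,0]},{"dp": [0,0,0],"rot": [0,0,0]},{"dp": [0,0,0],"rot": [0,0,0]},{"dp": [0,0,0],"rot": [0,0,0]},{"dp": [0,0,0],"rot": [0,0,0]}], gripper=0, newtons=20)

```text
time: 16.62
tool_pos: [0.5444, -0.2589, 0.0048]
ee_rot: [-179.9, -0.0, 32.6]
force: [-0.9, 2.1, 4.1]
finger_gap: 0.637
finger_force: 20.0
```

```bash
python3 - <<'E'
from p import *
p,r=pose();np.savez('grasp.npz',p=p,m=r.as_matrix());print(p)
print(go((p+[0,0,.2],r)))
for s in(.53,.55):
  for x in(.112,):
    for h in(.1,.02,.0):
      o,R=fr(*q[:3],s);t=target((x,0,.02+p[2]+.019+h),s);print(s,h,t[0],go(t))
E
```

```text
[ 0.5444 -0.2589  0.0048]
(array([ 0.,  0., 20.]), array([0., 0., 0.]))
0.53 0.1 [0.6264 0.0113 0.2093] (array([ 8.2073, 27.0198, 20.4501]), array([-10.2123,  28.9219, -25.8714]))
0.53 0.02 [0.5862 0.0071 0.1403] (array([ 4.1855, 26.5936, 13.5476]), array([-10.2123,  28.9219, -25.8714]))
0.53 0.0 [0.5762 0.006  0.123 ] (array([ 3.1801, 26.4871, 11.822 ]), array([-10.2123,  28.9219, -25.8714]))
0.55 0.1 [0.6297 0.0117 0.2099] (array([ 8.5346, 27.0545, 20.5139]), array([-10.5943,  30.0125, -25.8221]))
0.55 0.02 [0.5881 0.0073 0.1417] (array([ 4.3764, 26.6139, 13.6937]), array([-10.5943,  30.0125, -25.8221]))
0.55 0.0 [0.5777 0.0062 0.1247] (array([ 3.3369, 26.5037, 11.9886]), array([-10.5943,  30.0125, -25.8221]))
```

>>> step_arm(moves=[{"dp": [0,0,1.5],"rot": [0,0,0]},{"dp": [0,0,3.5],"rot": [0,0,0]},{"dp": [0,0,5],"rot": [0,0,0]},{"dp": [0,0,5],"rot": [0,0,0]},{"dp": [0,0,5],"rot": [0,0,0]},{"dp": [1,1.7,0.5],"rot": [-1.05,2.97,-2.58]},{"dp": [1,2.7,0.5],"rot": [-1.05,2.97,-2.58]},{"dp": [1,3,0.5],"rot": [-1.05,2.97,-2.58]},{"dp": [1,3,0.5],"rot": [-1.05,2.97,-2.58]},{"dp": [1,3,0.5],"rot": [-1.05,2.97,-2.58]},{"dp": [1,3,0.5],"rot": [-1.05,2.97,-2.58]},{"dp": [1,3,0.5],"rot": [-1.05,2.97,-2.58]},{"dp": [1,3,0.5],"rot": [-1.05,2.97,-2.58]},{"dp": [0.5,2.7,0],"rot": [-1.05,2.97,-2.58]},{"dp": [0,1.9,0],"rot": [-1.05,2.97,-2.58]},{"dp": [0,0,0],"rot": [0,0,0]},{"dp": [0,0,0],"rot": [0,0,0]}])

```text
time: 18.75
tool_pos: [0.6296, 0.0102, 0.245]
ee_rot: [179.9, 31.1, 6.1]
force: [-0.2, -0.1, -2.6]
finger_gap: 0.64
finger_force: 20.0
```

```bash
python3 - <<'E'
from p import *
z=.0048
for h in(.1,.02,.0): print(h,go(target((.110,0,.02+z+.019+h),.545)))
o,R=fr(*q[:3],.545);p,r=pose();print((p-r.as_matrix()[:,2]*.019-o)@R.T, status.get_state()['finger_gap'])
d=cap('wrist'); cv2.imwrite('pics/w4.png',d['img'][...,::-1])
E
```

```text
0.1 (array([ 0.1041,  0.1559, -3.6237]), array([ 0.0471,  0.1283, -0.0742]))
0.02 (array([ -4.0202,  -0.2812, -10.4647]), array([ 0.0471,  0.1283, -0.0742]))
0.0 (array([ -5.0513,  -0.3904, -12.1749]), array([ 0.0471,  0.1283, -0.0742]))
[0.1299 0.0014 0.1742] 0.6396002164214938
```

View pics/w4.png

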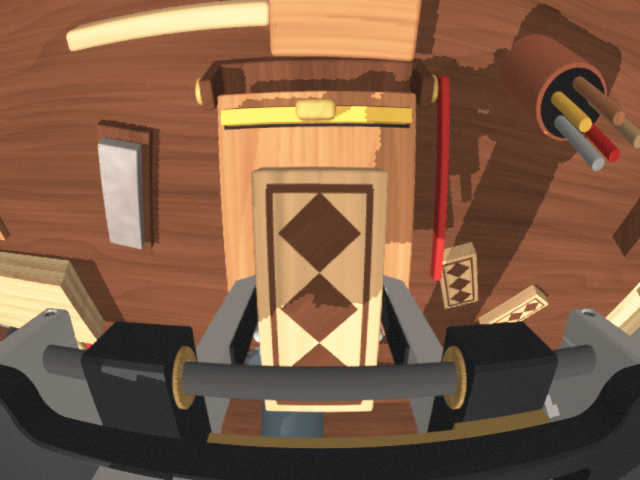

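The wrist view shows the held panel, edges at columns 253–387, symmetric about 319. It is lined up with the board, whose midline is at about column 317, and the raised yellow ledge is at row 115. Now lowering it.

>>> step_arm(moves=[{"dp": [0.05,0.08,-1.8],"rot": [0,0.1,0]},{"dp": [0.05,0.08,-1.8],"rot": [0,0,0]},{"dp": [-1.0,-0.1,-1.6],"rot": [0,0,0]},{"dp": [-1.0,-0.1,-1.7],"rot": [0,0,0]},{"dp": [-0.9,-0.1,-1.5],"rot": [0,0,0]},{"dp": [-0.7,-0.08,-1.2],"rot": [0,0,0]},{"dp": [-0.5,-0.06,-0.84],"rot": [0,0,0]},{"dp": [0,0,0],"rot": [0,0,0]},{"dp": [0,0,0],"rot": [0,0,0]}])

```text
time: 19.92
tool_pos: [0.5901, 0.008, 0.1409]
ee_rot: [179.9, 31.2, 6.1]
force: [-0.5, 0.7, -1.5]
finger_gap: 0.636
finger_force: 20.0
```

>>> step_arm(moves=[{"dp": [-0.26,-0.02,-0.43],"rot": [0,0,0]},{"dp": [-0.26,-0.02,-0.43],"rot": [0,0,0]},{"dp": [-0.2,-0.02,-0.34],"rot": [0,0,0]},{"dp": [0,0,0],"rot": [0,0,0]},{"dp": [0,0,0],"rot": [0,0,0]}])

```text
time: 20.55
tool_pos: [0.5824, 0.0075, 0.1283]
ee_rot: [180.0, 31.3, 6.1]
force: [-0.4, 0.1, -0.7]
finger_gap: 0.639
finger_force: 20.0
```

```bash
cat > st.py <<'E'
from p import *
o,R=fr(*q[:3],.545);p,r=pose();s=status.get_state();print('board frame panel',(p-r.as_matrix()[:,2]*(.019-.0238)*0+0-r.as_matrix()[:,2]*(-.0048)-o)@R.T-[.101,0,.02],'force',R@s['force'],'tq',R@s['ft_torque'],s['finger_gap'],s['time'])
E
python3 st.py
```

```text
board frame panel [ 0.0087 -0.0008  0.0062] force [-0.0004 -0.0985 -0.7998] tq [-0.0167  0.4929  0.0288] 0.6391610879743955 20.55
```

>>> step_arm(moves=[{"dp": [-0.08,-0.01,-0.13],"rot": [0,0,0]},{"dp": [-0.08,-0.01,-0.13],"rot": [0,0,0]},{"dp": [0,0,0],"rot": [0,0,0]},{"dp": [0,0,0],"rot": [0,0,0]}])

```text
time: 21.05
tool_pos: [0.5807, 0.0073, 0.1257]
ee_rot: [180.0, 31.3, 6.1]
force: [0.3, 0.4, -1.4]
finger_gap: 0.636
finger_force: 20.0
```

>>> step_arm(moves=[{"dp": [-0.08,-0.01,-0.13],"rot": [0,0,0]},{"dp": [0,0,0],"rot": [0,0,0]},{"dp": [0,0,0],"rot": [0,0,0]}])

```text
time: 21.42
tool_pos: [0.5799, 0.0072, 0.1243]
ee_rot: [180.0, 31.3, 6.1]
force: [0.1, 0.4, -1.9]
finger_gap: 0.636
finger_force: 20.0
```

```bash
python3 st.py
```

```text
board frame panel [ 0.0088 -0.0008  0.0014] force [-1.093  -0.3744 -1.5918] tq [-0.0089  0.4407  0.0164] 0.6362817274778134 21.425
```

>>> step_arm(moves=[{"dp": [0.17,0.02,-0.1],"rot": [0,0,0]},{"dp": [0.17,0.02,-0.1],"rot": [0,0,0]},{"dp": [0.17,0.02,-0.1],"rot": [0,0,0]},{"dp": [0,0,0],"rot": [0,0,0]},{"dp": [0,0,0],"rot": [0,0,0]}])

```text
time: 22.05
tool_pos: [0.585, 0.0078, 0.1214]
ee_rot: [180.0, 31.3, 6.1]
force: [0.5, -0.0, -2.0]
finger_gap: 0.636
finger_force: 20.0
```

```bash
python3 st.py
```

```text
board frame panel [ 0.0028 -0.0008  0.0016] force [-1.4772  0.0858 -1.4589] tq [-0.0177  0.4227 -0.0239] 0.6362934253713523 22.05
```

>>> step_arm(moves=[{"dp": [0.13,0.01,-0.08],"rot": [0,0,0]},{"dp": [0,0,0],"rot": [0,0,0]},{"dp": [0,0,0],"rot": [0,0,0]}])

```text
time: 22.42
tool_pos: [0.5863, 0.0079, 0.1206]
ee_rot: [180.0, 31.3, 6.1]
force: [-0.1, -0.0, -1.3]
finger_gap: 0.636
finger_force: 20.0
```

```bash
python3 st.py
```

```text
board frame panel [ 0.0013 -0.0008  0.0016] force [-0.634   0.0214 -1.1609] tq [-0.0735  0.4452  0.0226] 0.6357637281347459 22.425
```

>>> step_arm(moves=[{"dp": [0.13,0.01,-0.08],"rot": [0,0,0]},{"dp": [0,0,0],"rot": [0,0,0]},{"dp": [0,0,0],"rot": [0,0,0]}])

```text
time: 22.8
tool_pos: [0.5875, 0.0079, 0.1199]
ee_rot: [180.0, 31.3, 6.1]
force: [-2.1, 0.3, 0.4]
finger_gap: 0.639
finger_force: 20.0
```

```bash
python3 st.py
```

```text
board frame panel [-0.     -0.0007  0.0016] force [ 1.9348 -0.5261 -0.699 ] tq [0.0549 0.1079 0.0876] 0.6387379627654397 22.8
```

>>> step_arm(moves=[{"dp": [0.13,0.01,-0.08],"rot": [0,0,0]},{"dp": [0,0,0],"rot": [0,0,0]},{"dp": [0,0,0],"rot": [0,0,0]}])

```text
time: 23.18
tool_pos: [0.5876, 0.0079, 0.1198]
ee_rot: [180.0, 31.5, 6.1]
force: [-6.7, -0.5, 3.0]
finger_gap: 0.635
finger_force: 20.0
```

```bash
python3 st.py
```

```text
board frame panel [-0.0002 -0.0007  0.0016] force [ 7.3418 -0.197  -0.941 ] tq [ 0.109  -1.0294  0.1804] 0.6348921986982673 23.175
```

>>> step_arm(moves=[{"dp": [-0.1,-0.01,0.06],"rot": [0,0,0]},{"dp": [-0.04,0,-0.07],"rot": [0,0,0]},{"dp": [-0.04,0,-0.07],"rot": [0,0,0]},{"dp": [0,0,0],"rot": [0,0,0]},{"dp": [0,0,0],"rot": [0,0,0]}])

```text
time: 23.8
tool_pos: [0.5868, 0.0078, 0.1184]
ee_rot: [179.9, 31.4, 6.1]
force: [-5.5, -1.1, 3.4]
finger_gap: 0.636
finger_force: 20.0
```

```bash
python3 st.py
```

```text
board frame panel [-0.0002 -0.0007 -0.0001] force [6.5841 0.5207 0.0269] tq [ 0.1317 -0.7696  0.1747] 0.6361168991378489 23.8
```

>>> step_arm(moves=[{"dp": [-0.04,0,-0.07],"rot": [0,0,0]},{"dp": [0,0,0],"rot": [0,0,0]},{"dp": [0,0,0],"rot": [0,0,0]}])

```text
time: 24.18
tool_pos: [0.5866, 0.0078, 0.1181]
ee_rot: [179.9, 31.3, 6.1]
force: [-5.3, -0.6, 4.2]
finger_gap: 0.641
finger_force: 20.0
```

```bash
python3 st.py
```

```text
board frame panel [-0.0002 -0.0007 -0.0004] force [6.746  0.0277 0.8409] tq [ 0.1055 -0.851   0.139 ] 0.6405311755980576 24.175
```

>>> step_arm(moves=[{"dp": [-0.02,0,-0.03],"rot": [0,0,0]},{"dp": [0,0,0],"rot": [0,0,0]}], newtons=8)

```text
time: 24.42
tool_pos: [0.5867, 0.0078, 0.118]
ee_rot: [179.9, 31.3, 6.1]
force: [-4.8, -1.1, 6.2]
finger_gap: 0.64
finger_force: 8.0
```

>>> step_arm(moves=[{"dp": [0,0,0],"rot": [0,0,0]},{"dp": [0,0,0],"rot": [0,0,0]},{"dp": [0,0,0],"rot": [0,0,0]},{"dp": [0,0,0],"rot": [0,0,0]},{"dp": [0.5,0.05,0.85],"rot": [0,0,0]},{"dp": [1.5,0.16,2.5],"rot": [0,0,0]},{"dp": [2,0.2,3.4],"rot": [0,0,0]},{"dp": [2,0.2,3.4],"rot": [0,0,0]},{"dp": [1,0.1,2],"rot": [0,0,0]},{"dp": [0,0,0],"rot": [0,0,0]},{"dp": [0,0,0],"rot": [0,0,0]}], gripper=0.85)

```text
time: 25.8
tool_pos: [0.656, 0.0151, 0.2376]
ee_rot: [180.0, 31.4, 6.1]
force: [-0.8, 0.0, -0.1]
finger_gap: 0.847
finger_force: 0.0
```

```bash
python3 - <<'E'
from p import *
o,R=fr(*q[:3],.0)
im=[]
for n,b in(('scene',(260,170,440,305)),('top',(225,165,405,300))):
    d=cap(n);im.append(cv2.resize(d['img'][b[1]:b[3],b[0]:b[2],::-1],None,fx=2.2,fy=2.2,interpolation=cv2.INTER_CUBIC))
    L=(world(d)-o)@R.T; i=d['img'].astype(int); ok=d['z_map']>0
    for nm,k in(('panel',abs(L[...,1])<.025),('board',(abs(L[...,1])>.045)&(abs(L[...,1])<.08))):
        m=ok&(L[...,0]>.06)&(L[...,0]<.14)&k&(L[...,2]>.0)&(L[...,2]<.2)
        x,z=L[m][:,0],L[m][:,2]
        r=least_squares(lambda p:p[0]*x+p[1]-z,[.5,.02],loss='soft_l1',f_scale=.003).x;print(n,nm,len(x),np.arctan(r[0]),r[1]*np.cos(np.arctan(r[0])))
    m=ok&(i[...,0]>1.9*i[...,1])&(i[...,0]>90)&(i[...,1]-i[...,2]<25)&(abs(L[...,1]-.114)<.015)&(L[...,0]>-.03)&(L[...,0]<.22)
    x,z=L[m][:,0],L[m][:,2]
    r=least_squares(lambda p:p[0]*x+p[1]-z,[.5,.02],loss='soft_l1',f_scale=.003).x;print(n,'arm',len(x),np.arctan(r[0]))
cv2.imwrite('pics/s5.png',np.hstack(im))
E
```

```text
scene panel 393 0.4861641878560741 0.05093029506863017
scene board 505 0.5464346820364631 0.019341646923826783
scene arm 453 0.5275341913434364
top panel 684 0.32214001500112877 0.07060147225607799
top board 464 0.5412044408723005 0.020683654227405344
top arm 242 0.5372214459925682
```

View pics/s5.png

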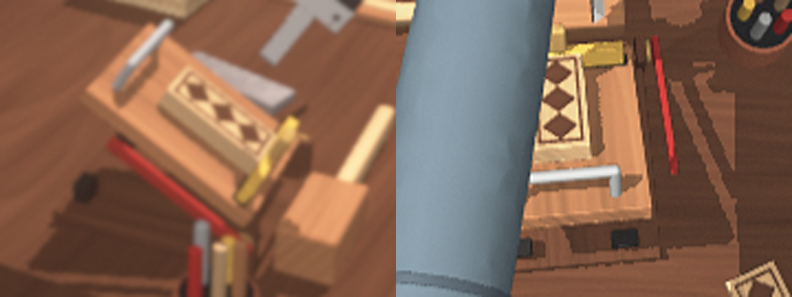

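The picture shows the panel lying on the board, straight up the slope, with its lower end against the raised ledge and the bystanders unmoved. One numeric check that it is flat, then I hand in.

```bash
python3 - <<'E'
from p import *
for n in('scene','wrist'):
    d=load('scene') if n=='scene' else cap('wrist')
    if n=='wrist':
        z=d['z_map'];v,u=np.mgrid[:480,:640];a=u-d['cx'];b=v-d['cy'];r=np.hypot(a,b)+1e-9;t=np.tan(np.clip(r/d['fx'],0,1.4))
        P=np.stack([a/r*t*z,-b/r*t*z,-z,np.ones_like(z)],-1)@np.linalg.inv(d['view']).T;P=P[...,:3];P[z<=0]=9
    else: P=world(d)
    o,R=fr(*q[:3],.54);B=(P-o)@R.T
    for nm,m in(('panel',(abs(B[...,0]-.101)<.055)&(abs(B[...,1])<.024)&(B[...,2]>.03)&(B[...,2]<.06)),('board',(abs(B[...,0]-.101)<.055)&(abs(B[...,1])<.08)&(abs(B[...,1])>.045)&(abs(B[...,2]-.02)<.015)),('ledge',(abs(B[...,0]-.03)<.004)&(abs(B[...,1])<.07)&(abs(B[...,1])>.025)&(B[...,2]<.06)&(B[...,2]>.01))):
        k=B[m]
        f=least_squares(lambda p:k[:,0]*p[0]+k[:,1]*p[1]+p[2]-k[:,2],[0,0,.04],loss='soft_l1',f_scale=.002).x;print(n,nm,len(k),f,np.median(k[:,2]))
    top=B[(B[...,2]>.036)&(B[...,2]<.052)&(abs(B[...,0]-.105)<.075)&(B[...,0]>.039)&(abs(B[...,1])<.06)]
    print(n,cv2.minAreaRect(top[:,:2].astype(np.float32)*1000))
E
```

```text
scene panel 531 [0.0005 0.0024 0.0443] 0.044316280483455726
scene board 585 [0.0038 0.0051 0.0196] 0.020141878521286374
scene ledge 45 [0.0798 0.0077 0.0414] 0.04401147091493249
scene ((102.97339630126953, 1.1436119079589844), (128.04627990722656, 67.07178497314453), 0.3304993510246277)
wrist panel 7408 [0.0027 0.0053 0.044 ] 0.04425877990578039
wrist board 8807 [0.0037 0.0059 0.0195] 0.01985074571330447
wrist ledge 1091 [-0.0032  0.0065  0.044 ] 0.0439369155055431
wrist ((102.3021240234375, -0.7860298156738281), (126.5472640991211, 60.44438171386719), 0.19419747591018677)
```

The panel is flat, with its face 24 mm above the board, centred within about 1 mm and within about 1 mm of the seat. The ledge is 24 mm out.

```bash
python3 -c "
from cell import bot
print(bot.finish_job())"
```

```text
the job is handed in; nothing more can be done
None
```

The job is handed in, with no verdict returned: the board is parallel to the red guide arm within about 0.02 rad, the ledge is out 24 mm, and the farthest panel lies patterned side up on the board, flat, straight and centred against the ledge.

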